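# Set the lens carriage against the index stop

### The arm

A 6-joint arm with a two-finger parallel gripper is mounted at the origin on the work surface. World frame = base frame: x ahead of the robot, y to its left, z up, the work surface at z = 0. Lengths are in m, angles in rad, forces in N, time in s.
With the tool pointing down it reaches from about 0.3 to 0.85 m from the base axis. Payload 4.2 kg.
Tool frame: the origin (TCP) lies at the very end of the fingers, on their centre line; the grasp point (between the pads) lies 19 mm behind it; x points along the fingers, y is the direction in which the jaws open and shut, and the axes are right-handed (so a half turn about x gives the same grasp; the last joint's range is limited). The gripper opens to 91 mm and grips with 3 to 60 N. Pads are 32 mm wide; open, the fingers measure 118 mm over their backs; the gripper's body (76 mm by 178 mm) begins 60 mm behind the grasp point.
Start: joints at [1.318, 0.32, 1.565, -0, 1.257, -0.02], TCP at [0.133, 0.56, 0.214] pointing down, gripper open.
Joint ranges: [-3.11, 3.11], [-0.84, 2.01], [0.21, 2.61], [-1.34, 4.49], [0.05, 2.63], [-2.56, 2.56]. Speed limits (rad/s): [2.57, 2.57, 3.14, 3.14, 3.14, 3.14].

### API

Orientations are given as a unit quaternion [x, y, z, w].
In Python, from bench import sense, vision, ticket gives the robot as it stands.
- The arm moves only by the tool play_rows, never from a script. Its argument "series" is a list that holds one entry, the list of rows, each a list of 7 numbers: the shift along the tool's x, y, z in cm, then the turn, a rotation vector about the tool's x, y, z in degrees, then the closure, from 0 (fully open) to 1 (shut). A call has 1 to 20 rows; each row is the pose to reach, as a shift and turn from the pose commanded when the call began, along the tool's axes at that moment; what a row does not reach only later rows make up. A row lasts 1/12 s, in which the tool goes at most 41.7 mm and 7.16 degrees, less where a joint would pass 70% of its speed; a pose out of reach is approached as far as the arm can. A call with a gripper value outside its range is refused whole. The fingers move at their own pace and stop on an object; the grip force is fixed at half the most. Time passes only in rows, so rows that repeat a pose let the fingers close. It gives the time, the measured TCP pose, the force and the opening at its end, in the units of the state.
- sense(): the state, without advancing time (a new reading comes with each control period).
- vision.camera(name): name is "scene" or "top"; returns (picture, depth): 480x640x3 uint8, blue, green, red; 480x640 float32, m along the optical axis (not along the pixel's ray), 0 where there is no reading.
- vision.get_calibration(name): a dict with "fx", "fy", "cx", "cy" (pixels), "k1" (the pictures are not rectified: a ray, as slopes to the right and down, at radius r is drawn at 1 + k1 r^2 times it, then the intrinsics apply), "extrinsics" (4x4, takes a point from camera to world coordinates). Camera axes: x right, y down, z forward; pixel columns grow to the right and rows downward; lengths in m; the calibration is good to about 2 mm. A picture is of the moment at which its call begins. get_calibration takes no time and is no camera call.
- ticket.hand_in(): hands the job in, once; it reports no verdict.
The state is a dict: "time_s": time; "joints": joint angles; "qvel": joint speeds; "joint_efforts": joint torques, N m; "eef_pos": TCP position; "orientation": TCP orientation; "contact_force": force on the tool from outside, world axes, zero at the start; "torque": the same for the moment, N m; "grip_width": opening from 0.0 (shut) to 1.0 (fully open).
Only numpy, scipy, OpenCV 4.12 (cv2) and the standard library are available. Lean on these libraries where they do the work, as an engineer would, in place of code of your own. Each camera call takes 0.05 s, during which the arm holds its last target. There are 200 camera calls.

### The job

On the optical rail, press down the black key in the middle of the lens carriage to free its brake and, keeping it pressed, push the carriage along the rail until it rests against the index stop; then let go so that the key springs up and the brake holds it there. Do it with the fingertips only, never dragging the carriage with its brake on, forcing it or shifting the stop, and leave the loose things around the rail where they stand.

Things in the scene. Friction and masses are not known exactly. Their poses are not given: they have to be found in the camera images.
- rail: Aluminium optical rail fixed to the bench, heading any way, 60 mm wide, 372 mm long, 20 mm high, with a slot along its top and a tick scale along one edge (its -x edge). Origin: centre of its underside on the bench. Its y axis runs along the rail, pointing to the end that has the index stop; z is up.
- carriage: White saddle sliding on the rail (cannot lift off or turn), 84 mm long along the rail, 56 mm wide. A 16 mm thick cheek at each end, tops 66 mm above the bench; the black key fills the 52 mm between. Origin: mid-length, on the rail's centre line, 20.5 mm above the bench; axes as the rail's. With the key up a brake grips the rail (slips only at some 9 to 16 N); with it down the carriage slides with 1 to 3 N.
- key_top (a point): Centre of the top face of the black key in the middle of the carriage, moving with it. Face 46 mm across the rail, 50 mm along it; 58 mm above the bench when up, so 8 mm below the cheek tops. Axes as the rail's.
- presskey (a joint): How far the key is pressed down, m: 0 up, 0.006 fully down. Sprung: it starts to move at about 8 N, which frees the brake, and reaches the bottom at about 12 N; let go, it springs up and the brake grips at once, anywhere on the rail.
- carriage_nose (a point): Middle of the carriage's end face that looks towards the index stop (42 mm from the carriage's origin along +y), 44 mm above the bench. Axes as the rail's.
- stop_face (a point): Middle of the index stop's face that looks towards the carriage, 44 mm above the bench; carriage_nose meets it when home. Axes as the rail's, y away from the carriage. The stop: aluminium block 60 mm across the rail, 24 mm long, top at 60 mm, with an upright index plate to 76 mm at its far edge and a thumbscrew on its -x side. Clamped 80 to 215 mm ahead of the carriage nose.
- objective: Loose microscope objective standing upright beside the rail, steel, 34 mm across, 52 mm tall. Origin: centre of its underside.
- vial: Loose amber bottle with black cap, 32 mm across, 65 mm tall. Origin: centre of its underside.
- slidebox: Loose grey box for glass slides, 40 by 85 by 32 mm tall. Origin: centre of its underside.
- eyepiece: Loose black eyepiece standing upright, 36 mm across, 60 mm tall. Origin: centre of its underside.
- lens (a point): Centre of the round black lens, 46 mm across, 18 mm thick, carried upright beside the rail on an arm from the carriage: 76 mm to the +x side of the rail's centre line, 70.5 mm above the bench (top at 94 mm).

How it is judged:
By the outcome, as a careful person would: the job done as asked, in the order asked, and still so for the second after the job is handed in, with the robot touching nothing.
It also fails if it takes over 45 s, if anything falls off the work surface, if the arm or the gripper's body presses on something with over 40 N, if the wrist force passes 120 N, or if a joint passes its speed limit or range.

## Working session

There is one attempt and no reset: what is moved stays moved. The work goes in short steps, Python scripts to look and compute and a tool call to move; the robot and the scene stay as the last step left them, time stands still between calls to the robot, and variables do not carry over. Pictures are saved under pics/ and viewed, on a budget of 10 in all, crops included, one or two more only if the job needs it, and the job is handed in when it is done.

Besides the shell and the picture viewer there is one more tool, called after ">>>" in YAML: its name, and indented under it one key for each argument. play_rows: Moves the arm, as the interface text tells. Its arguments: {"type":"object","properties":{"series":{"type":"array"}},"required":["series"]}

```bash
mkdir -p pics
cat > h.py <<'E'
import numpy as np, cv2
from bench import sense, vision, ticket
def pts(name, uv, z=None, depth=None):
    c=vision.get_calibration(name); T=np.array(c["extrinsics"])
    K=np.array([[c["fx"],0,c["cx"]],[0,c["fy"],c["cy"]],[0,0,1.]])
    n=cv2.undistortPoints(np.float64(uv).reshape(-1,1,2),K,np.array([c["k1"],0,0,0.])).reshape(-1,2)
    d=np.c_[n,np.ones(len(n))]
    if depth is not None: return (d*np.float64(depth).reshape(-1,1))@T[:3,:3].T+T[:3,3]
    w=d@T[:3,:3].T; return T[:3,3]+w*((z-T[2,3])/w[:,2])[:,None]
E
python3 - <<'E'
from h import *
s=sense(); print(s)
for n in("scene","top"):
    p,d=vision.camera(n); cv2.imwrite(f"pics/{n}0.png",p); np.savez(f"{n}0.npz",p=p,d=d); print(n,vision.get_calibration(n))
E
```

```text
{'time_s': 0.0, 'joints': array([ 1.31800551e+00,  3.20294628e-01,  1.56567608e+00, -2.58228959e-05,
        1.25738823e+00, -2.00474952e-02]), 'qvel': array([ 4.04096072e-04, -1.39276400e-04,  1.12895624e-03,  1.67908983e-03,
        9.86596609e-05, -1.10987849e-03]), 'joint_efforts': array([-4.28345456e-04, -4.12480259e+01, -2.31969184e+01,  7.29902484e-02,
        4.59994655e-02, -1.26667173e-04]), 'eef_pos': array([0.13253024, 0.55900042, 0.21311986]), 'orientation': array([ 0.0814789 ,  0.70240061, -0.08271861,  0.70224796]), 'contact_force': array([-0.23901355, -0.25563159,  0.33186583]), 'torque': array([ 0.03322641, -0.01602364, -0.02214277]), 'grip_width': 0.9989033842432404}
scene {'fx': 530.712063563808, 'fy': 530.712063563808, 'cx': 319.348295369372, 'cy': 241.94613520489497, 'k1': -0.08740090721476938, 'extrinsics': array([[-0.69930291,  0.39383812, -0.59654588,  1.03161787],
       [ 0.71473102,  0.37166971, -0.59247041,  0.49559596],
       [-0.0116194 , -0.84068613, -0.54139803,  0.48448508],
       [ 0.        ,  0.        ,  0.        ,  1.        ]])}
top {'fx': 566.2811790770297, 'fy': 566.2811790770297, 'cx': 323.3035097604875, 'cy': 250.30037020717504, 'k1': -0.11195521293469604, 'extrinsics': array([[-0.01151747, -0.98839826,  0.15144714,  0.43781309],
       [-0.9997584 ,  0.01421827,  0.0167625 ,  0.01127265],
       [-0.01872134, -0.15121749, -0.98832322,  0.85054882],
       [ 0.        ,  0.        ,  0.        ,  1.        ]])}
```

View pics/top0.png

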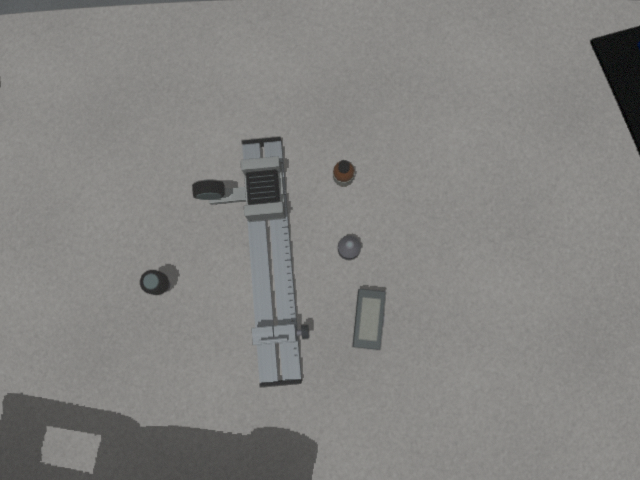

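View pics/scene0.png

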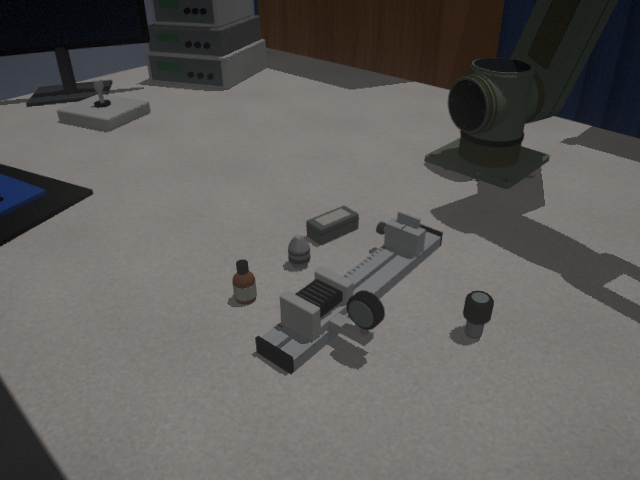

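The top view shows the rail running from pixel (262,140) to (281,383), the key at about (263,187) and the stop at about (275,334). The lens is at (208,189). The vial, objective and slidebox are on the right and the eyepiece is on the left at (154,281).

Run:
```python
from h import *
f=np.load("top0.npz"); p,d=f["p"],f["d"]
print("ends",pts("top",[(262,140),(281,383)],z=.02))
print("key guess",pts("top",[(263,187)],z=.058), "lens",pts("top",[(208,185)],z=.09))
# 3D cloud classification
vv,uu=np.mgrid[120:400,120:400]; uv=np.c_[uu.ravel(),vv.ravel()]; dd=d[uv[:,1],uv[:,0]]
uv=uv[dd>0]; P=pts("top",uv,depth=dd[dd>0]); g=p[uv[:,1],uv[:,0]].max(1)
m=(P[:,2]>.012)&(P[:,2]<.028)&(abs(uv[:,0]-272)<35)
R=P[m]; print("rail n",m.sum(),"z",np.median(R[:,2]))
r=cv2.minAreaRect(np.float32(R[:,:2]*1000)); print("rail rect",r)
a=np.array(pts("top",[(281,383)],z=.02)-pts("top",[(262,140)],z=.02))[0,:2]; a/=np.linalg.norm(a)
c,(w,h),ang=r; b=cv2.boxPoints(r); e=[b[1]-b[0],b[2]-b[1]]; e=max(e,key=np.linalg.norm); e=e/np.linalg.norm(e)
if e@a<0:e=-e
ex=np.array([e[1],-e[0]])
print("yaxis",e,"xaxis",ex)
O=np.array(c)/1000
L=np.c_[(P[:,:2]-O)@ex,(P[:,:2]-O)@e,P[:,2]]
def st(n,m):
    q=L[m]; print(n,m.sum(),"x",np.percentile(q[:,0],[1,50,99]).round(4),"y",np.percentile(q[:,1],[1,50,99]).round(4),"z",np.median(q[:,2]).round(4))
near=abs(L[:,0])<.04
st("cheeks",near&(L[:,2]>.061)&(L[:,2]<.072)&(L[:,1]<0))
st("key",near&(L[:,2]>.05)&(L[:,2]<.061)&(L[:,1]<0)&(g<70))
st("stoptop",near&(L[:,2]>.054)&(L[:,2]<.066)&(L[:,1]>0))
st("plate",near&(L[:,2]>.069)&(L[:,1]>0))
st("lens",(L[:,0]>.05)&(L[:,2]>.05)&(L[:,1]<0))
# dark key blob by colour
k=cv2.inRange(p,(0,0,0),(60,60,60)); k[:150]=0;k[215:]=0;k[:,:240]=0;k[:,295:]=0
cs,_=cv2.findContours(cv2.morphologyEx(k,cv2.MORPH_CLOSE,np.ones((7,7))),0,2); q=max(cs,key=cv2.contourArea); rr=cv2.minAreaRect(q); print("keyblob",rr)
K=pts("top",[rr[0]],z=.058)[0]; print(K,"local",(K[:2]-O)@ex,(K[:2]-O)@e)
```

```text
ends [[0.73846964 0.11790108 0.02      ]
 [0.37210276 0.08869107 0.02      ]]
key guess [[0.65321451 0.11095284 0.058     ]] lens [[0.64899849 0.18427482 0.09      ]]
rail n 6367 z 0.020676661993224932
rail rect ((554.8151245117188, 108.85481262207031), (373.49835205078125, 69.5103759765625), 4.701112270355225)
yaxis [-0.9966358  -0.08195784] xaxis [-0.08195784  0.9966358 ]
cheeks 947 x [-0.0319 -0.0043  0.0227] y [-0.1402 -0.099  -0.0563] z 0.0668
key 933 x [-0.0274 -0.0055  0.0172] y [-0.1246 -0.0989 -0.0752] z 0.0585
stoptop 637 x [-0.0338 -0.0052  0.0253] y [0.1022 0.1122 0.1248] z 0.0611
plate 83 x [-0.0239 -0.0025  0.0155] y [0.1188 0.121  0.123 ] z 0.0767
lens 566 x [0.0504 0.0694 0.0919] y [-0.1082 -0.094  -0.0883] z 0.0878
keyblob ((262.43072509765625, 186.30694580078125), (32.13970184326172, 32.040199279785156), 84.2894058227539)
[0.65426671 0.11178863 0.058     ] local -0.0052268888560848365 -0.0993574573698815
```

```bash
cat >> h.py <<'E'
from scipy.spatial.transform import Rotation as Ro
E2=np.array([-.9968,-.079,0]); EX=np.array([-.079*-1*-1,.9968,0])
def plan(target):
    s=sense(); R=Ro.from_quat(s["orientation"]).as_matrix()
    print("t",s["time_s"],"pos",s["eef_pos"].round(4),"F",s["contact_force"].round(2),"grip",round(s["grip_width"],3))
    print("tool axes cols\n",R.round(3),"\nrail y in tool",(R.T@E2).round(4))
    print("shift cm in tool",(100*R.T@(np.array(target)-s["eef_pos"])).round(2))
    # desired: x down, y along rail dir (or +-90), nearest
    best=None
    for k in range(4):
        y=Ro.from_euler('z',90*k,degrees=True).apply(E2); D=np.c_[[0,0,-1.],y,np.cross([0,0,-1.],y)]
        print(k,"turn deg",np.degrees(Ro.from_matrix(R.T@D).as_rotvec()).round(2))
E
python3 -c "
from h import *
plan([.650,.112,.13])"
```

```text
t 0.1 pos [0.1325 0.5591 0.2132] F [ 0.57 -0.24 -0.15] grip 0.997
tool axes cols
 [[-0.     0.231  0.973]
 [-0.002  0.973 -0.231]
 [-1.    -0.002 -0.   ]] 
rail y in tool [ 5.000e-04 -3.068e-01 -9.517e-01]
shift cm in tool [  8.37 -31.55  60.66]
0 turn deg [-1.0787e+02 -9.0000e-02  6.0000e-02]
1 turn deg [1.6213e+02 1.3000e-01 2.0000e-02]
2 turn deg [7.213e+01 6.000e-02 8.000e-02]
3 turn deg [-1.787e+01 -1.000e-02  9.000e-02]
```

>>> play_rows:
  series:
    - [[0,-8,15,-5,0,0,1],[0,-16,30,-10,0,0,1],[0,-24,45,-14,0,0,1],[2,-31.5,60.7,-18,0,0,1],[4,-31.5,60.7,-18,0,0,1],[6,-31.5,60.7,-18,0,0,1],[6,-31.5,60.7,-18,0,0,1],[6,-31.5,60.7,-18,0,0,1],[6,-31.5,60.7,-18,0,0,1],[6,-31.5,60.7,-18,0,0,1],[6,-31.5,60.7,-18,0,0,1],[6,-31.5,60.7,-18,0,0,1],[6,-31.5,60.7,-18,0,0,1],[6,-31.5,60.7,-18,0,0,1],[6,-31.5,60.7,-18,0,0,1],[6,-31.5,60.7,-18,0,0,1],[6,-31.5,60.7,-18,0,0,1],[6,-31.5,60.7,-18,0,0,1],[6,-31.5,60.7,-18,0,0,1],[6,-31.5,60.7,-18,0,0,1]]

```text
time_s: 1.77
eef_pos: [0.6497, 0.1135, 0.1535]
orientation: [-0.029, 0.707, 0.029, 0.706]
contact_force: [-0.1, -0.4, 0.0]
grip_width: 0.003
```

```bash
python3 -c "
from h import *
plan([.650,.112,.070])
p,d=vision.camera('scene'); cv2.imwrite('pics/s1.png',p)"
```

```text
t 1.7667 pos [0.6497 0.1135 0.1535] F [-0.14 -0.42  0.04] grip 0.003
tool axes cols
 [[-0.002 -0.081  0.997]
 [ 0.     0.997  0.081]
 [-1.     0.001 -0.002]] 
rail y in tool [ 0.0016  0.0024 -0.9999]
shift cm in tool [ 8.35 -0.15  0.03]
0 turn deg [-8.986e+01 -5.000e-02 -1.000e-01]
1 turn deg [-1.7986e+02  5.0000e-02 -1.4000e-01]
2 turn deg [ 9.014e+01 -1.000e-01  5.000e-02]
3 turn deg [ 0.14 -0.09 -0.03]
```

View pics/s1.png

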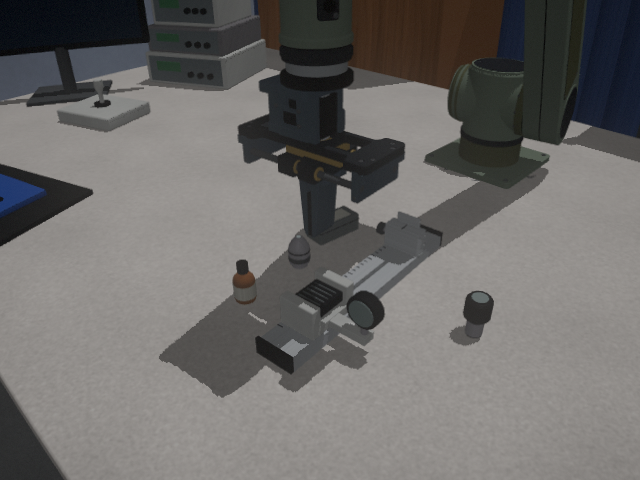

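The closed fingertips are at about (318,232), above the key at (320,290), and nothing is in the way. Next I go down to just above the key.

>>> play_rows:
  series:
    - [[2.5,-0.1,0,0,0,0,1],[5,-0.15,0,0,0,0,1],[7.5,-0.15,0,0,0,0,1],[8.5,-0.15,0,0,0,0,1],[8.8,-0.15,0,0,0,0,1],[8.8,-0.15,0,0,0,0,1],[8.8,-0.15,0,0,0,0,1],[8.8,-0.15,0,0,0,0,1]]

```text
time_s: 2.48
eef_pos: [0.6518, 0.1119, 0.0679]
orientation: [-0.029, 0.705, 0.029, 0.708]
contact_force: [0.1, 0.2, -0.5]
grip_width: 0.007
```

```bash
python3 -c "
from h import *
plan([.650,.112,.058])
p,d=vision.camera('scene'); cv2.imwrite('pics/s2.png',cv2.resize(p[200:400,200:460],None,fx=3,fy=3))"
```

```text
t 2.4833 pos [0.6518 0.1119 0.0679] F [ 0.09  0.21 -0.48] grip 0.007
tool axes cols
 [[ 0.003 -0.082  0.997]
 [ 0.001  0.997  0.082]
 [-1.     0.     0.003]] 
rail y in tool [-0.0034  0.0026 -0.9999]
shift cm in tool [ 0.99  0.02 -0.18]
0 turn deg [-89.85   0.17   0.14]
1 turn deg [-1.7985e+02  3.0000e-02  3.1000e-01]
2 turn deg [90.15  0.14 -0.17]
3 turn deg [ 0.15  0.2  -0.02]
```

View pics/s2.png

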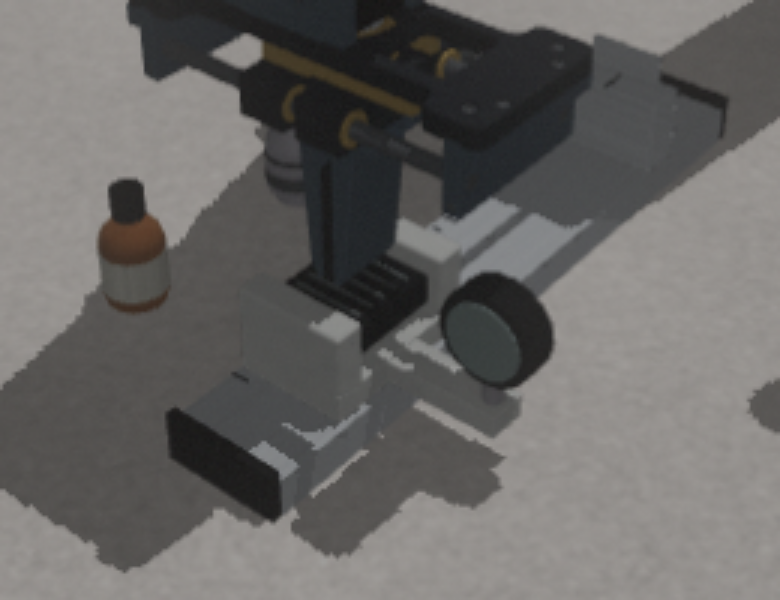

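```bash
cat >> h.py <<'E'
def proj(name,P):
    c=vision.get_calibration(name); T=np.linalg.inv(np.array(c["extrinsics"]))
    K=np.array([[c["fx"],0,c["cx"]],[0,c["fy"],c["cy"]],[0,0,1.]])
    return cv2.projectPoints(np.float64(P),cv2.Rodrigues(T[:3,:3])[0],T[:3,3],K,np.array([c["k1"],0,0,0.]))[0].reshape(-1,2)
E
python3 - <<'E'
from h import *
p,d=vision.camera('scene'); s=sense(); R=Ro.from_quat(s["orientation"]).as_matrix(); t=s["eef_pos"]
im=cv2.convertScaleAbs(cv2.resize(p[200:400,200:460],None,fx=3,fy=3),alpha=1.8)
def poly(P,col):
    q=((proj("scene",P)-[200,200]+.5)*3).astype(int); cv2.polylines(im,[q],True,col,1); return q
sq=[(-1,-1),(-1,1),(1,1),(1,-1)]
print(poly([t+R@[0,a*.0135,b*.016] for a,b in sq],(0,0,255)).tolist())
K=np.array([.654,.112,.058]); X=np.array([-.079,.9968,0])
poly([K+X*a*.023+E2*b*.025 for a,b in sq],(0,255,0))
poly([K+[0,0,.008]+X*a*.028+E2*b*.042 for a,b in sq],(255,0,0))
cv2.imwrite("pics/s3.png",im)
E
```

```text
[[350, 234], [302, 269], [350, 294], [398, 257]]
```

View pics/s3.png

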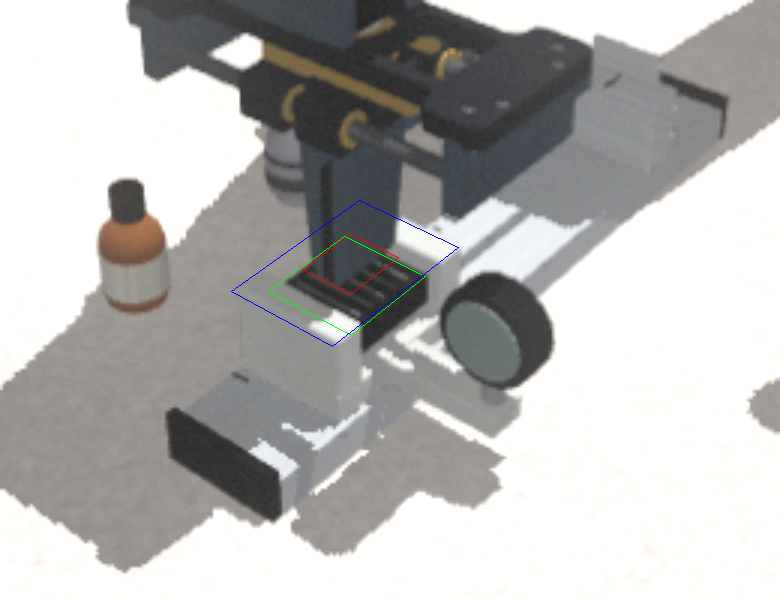

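The overlay agrees to about 3 mm and the tip lies within the key recess. Next I press down gently.

>>> play_rows:
  series:
    - [[0.5,0,0,0,0,0,1],[0.8,0,0,0,0,0,1],[1.0,0,0,0,0,0,1],[1.2,0,0,0,0,0,1],[1.3,0,0,0,0,0,1],[1.4,0,0,0,0,0,1],[1.4,0,0,0,0,0,1],[1.4,0,0,0,0,0,1]]

```text
time_s: 3.25
eef_pos: [0.6522, 0.1116, 0.0542]
orientation: [-0.029, 0.705, 0.029, 0.708]
contact_force: [-1.4, -0.8, 10.3]
grip_width: 0.006
```

>>> play_rows:
  series:
    - [[0.1,0,0,0,0,0,1],[0.2,0,0,0,0,0,1],[0.3,0,0,0,0,0,1],[0.35,0,0,0,0,0,1],[0.35,0,0,0,0,0,1],[0.35,0,0,0,0,0,1]]

```text
time_s: 3.75
eef_pos: [0.6534, 0.1117, 0.0522]
orientation: [-0.029, 0.704, 0.029, 0.709]
contact_force: [-0.1, -0.7, 15.3]
grip_width: 0.003
```

>>> play_rows:
  series:
    - [[0,0,-0.1,0,0,0,1],[0,0,-0.3,0,0,0,1],[0,0,-0.6,0,0,0,1],[0,0,-0.9,0,0,0,1],[0,0,-1.2,0,0,0,1],[0,0,-1.5,0,0,0,1],[0,0,-1.8,0,0,0,1],[0,0,-2.1,0,0,0,1],[0,0,-2.4,0,0,0,1],[0,0,-2.7,0,0,0,1],[0,0,-3.0,0,0,0,1],[0,0,-3.0,0,0,0,1],[0,0,-3.0,0,0,0,1]]

```text
time_s: 4.83
eef_pos: [0.6235, 0.1093, 0.0522]
orientation: [-0.028, 0.704, 0.029, 0.709]
contact_force: [-0.9, 0.3, 15.8]
grip_width: 0.007
```

```bash
cat > car.py <<'E'
from h import *
plan([.65,.112,.058])
p,d=vision.camera('top'); vv,uu=np.mgrid[120:400,200:330]; uv=np.c_[uu.ravel(),vv.ravel()]; dd=d[uv[:,1],uv[:,0]]
P=pts("top",uv[dd>0],depth=dd[dd>0]); O=np.array([.5548,.1038,0]); X=np.array([-.079,.9968,0])
L=np.c_[(P-O)@X,(P-O)@E2,P[:,2]]
m=(abs(L[:,0])<.026)&(L[:,2]>.061)&(L[:,2]<.072); h=np.histogram(L[m,1],np.arange(-.16,.17,.004))
print([(round(b,3),int(n)) for n,b in zip(*h) if n>4])
m=(L[:,0]>.05)&(L[:,0]<.09)&(L[:,2]>.05)&(L[:,2]<.1); print("lens y",np.percentile(L[m,1],[2,50,98]).round(4),m.sum())
m=(abs(L[:,0])<.03)&(L[:,2]>.054)&(L[:,2]<.08)&(L[:,1]>.06); print("stop y",np.percentile(L[m,1],[2,50,98]).round(4),m.sum())
cv2.imwrite("pics/top_last.png",p[100:400,130:400])
E
python3 car.py
```

```text
t 4.8333 pos [0.6235 0.1093 0.0522] F [-0.88  0.28 15.82] grip 0.007
tool axes cols
 [[ 0.007 -0.081  0.997]
 [ 0.001  0.997  0.081]
 [-1.     0.001  0.007]] 
rail y in tool [-0.0074  0.0021 -0.9999]
shift cm in tool [-0.56  0.06  2.67]
0 turn deg [-89.88   0.36   0.31]
1 turn deg [-1.7988e+02  5.0000e-02  6.7000e-01]
2 turn deg [90.12  0.31 -0.36]
3 turn deg [ 0.12  0.42 -0.03]
[]Traceback (most recent call last):
  File "car.py", line 8, in <module>
    m=(L[:,0]>.05)&(L[:,0]<.09)&(L[:,2]>.05)&(L[:,2]<.1); print("lens y",np.percentile(L[m,1],[2,50,98]).round(4),m.sum())
                                                                         ~~~~~~~~~~~~~^^^^^^^^^^^^^^^^^^
    return _quantile_unchecked(
        a, q, axis, out, overwrite_input, method, keepdims, weights)
    return _ureduce(a,
                    func=_quantile_ureduce_func,
    ...<5 lines>...
                    overwrite_input=overwrite_input,
                    method=method)
    r = func(a, **kwargs)
    result = _quantile(arr,
                       quantiles=q,
    ...<2 lines>...
                       out=out,
                       weights=wgt)
    slices_having_nans = np.isnan(arr[-1, ...])
                                  ~~~^^^^^^^^^
IndexError: index -1 is out of bounds for axis 0 with size 0
```

```bash
sed -i "s/camera('top')/camera('scene')/; s/120:400,200:330/180:400,200:460/; s/pts(\"top\"/pts(\"scene\"/; s/L\[:,0\]>.05)&(L\[:,0\]<.09/L[:,0]>.06)\&(L[:,0]<.095/; s/p\[100:400,130:400\]/cv2.resize(p[200:400,200:460],None,fx=3,fy=3)/; s/top_last/last/" car.py; python3 car.py
python3 - <<'E'
from h import *   # reference: lens in initial scene image
f=np.load("scene0.npz"); d=f["d"]; vv,uu=np.mgrid[180:400,200:460]; uv=np.c_[uu.ravel(),vv.ravel()]; dd=d[uv[:,1],uv[:,0]]
P=pts("scene",uv[dd>0],depth=dd[dd>0]); O=np.array([.5548,.1038,0]); X=np.array([-.079,.9968,0])
L=np.c_[(P-O)@X,(P-O)@E2,P[:,2]]
m=(L[:,0]>.06)&(L[:,0]<.095)&(L[:,2]>.05)&(L[:,2]<.1); print("lens y0",np.percentile(L[m,1],[2,50,98]).round(4),m.sum())
m=(abs(L[:,0])<.03)&(L[:,2]>.054)&(L[:,2]<.08)&(L[:,1]>.06); print("stop y0",np.percentile(L[m,1],[2,50,98]).round(4),m.sum())
E
```

```text
t 4.8833 pos [0.6235 0.1093 0.0522] F [-1.01 -0.35 15.45] grip 0.007
tool axes cols
 [[ 0.007 -0.081  0.997]
 [ 0.001  0.997  0.081]
 [-1.     0.     0.007]] 
rail y in tool [-0.0074  0.0022 -0.9999]
shift cm in tool [-0.56  0.06  2.67]
0 turn deg [-89.88   0.35   0.31]
1 turn deg [-1.7987e+02  4.0000e-02  6.6000e-01]
2 turn deg [90.12  0.31 -0.35]
3 turn deg [ 0.12  0.42 -0.03]
[(np.float64(-0.112), 154), (np.float64(-0.108), 80), (np.float64(-0.104), 78), (np.float64(-0.1), 74), (np.float64(-0.096), 16), (np.float64(-0.088), 14), (np.float64(-0.084), 75), (np.float64(-0.08), 12), (np.float64(-0.076), 9), (np.float64(-0.072), 12), (np.float64(-0.068), 11), (np.float64(-0.064), 10), (np.float64(-0.06), 11), (np.float64(-0.056), 10), (np.float64(-0.052), 9), (np.float64(-0.044), 57), (np.float64(-0.04), 32), (np.float64(-0.036), 30), (np.float64(-0.032), 35), (np.float64(-0.028), 5), (np.float64(0.104), 6), (np.float64(0.116), 6), (np.float64(0.12), 62)]
lens y [-0.0801 -0.078  -0.0617] 857
stop y [0.1032 0.1206 0.1257] 271
lens y0 [-0.1076 -0.1056 -0.0893] 896
stop y0 [0.1028 0.1176 0.1254] 595
```

The lens moved 27.6 mm while the tool moved 28.8 mm, so the carriage is following. About 130 mm remain. I'll cover the bulk now and go slowly at the end.

>>> play_rows:
  series:
    - [[0,0,-0.2,0,0,0,1],[0,0,-0.6,0,0,0,1],[0,0,-1.1,0,0,0,1],[0,0,-1.6,0,0,0,1],[0,0,-2.1,0,0,0,1],[0,0,-2.6,0,0,0,1],[0,0,-3.1,0,0,0,1],[0,0,-3.6,0,0,0,1],[0,0,-4.1,0,0,0,1],[0,0,-4.6,0,0,0,1],[0,0,-5.1,0,0,0,1],[0,0,-5.6,0,0,0,1],[0,0,-6.0,0,0,0,1],[0,0,-6.3,0,0,0,1],[0,0,-6.5,0,0,0,1],[0,0,-6.5,0,0,0,1],[0,0,-6.5,0,0,0,1]]

```text
time_s: 6.35
eef_pos: [0.5592, 0.1043, 0.0521]
orientation: [-0.028, 0.704, 0.029, 0.709]
contact_force: [-1.0, 0.4, 18.9]
grip_width: 0.005
```

```bash
python3 car.py | grep -v turn | tail -4
```

```text
shift cm in tool [-0.51  0.04  9.12]
[(np.float64(-0.048), 139), (np.float64(-0.044), 71), (np.float64(-0.04), 65), (np.float64(-0.036), 59), (np.float64(-0.032), 15), (np.float64(-0.02), 79), (np.float64(-0.016), 10), (np.float64(-0.012), 10), (np.float64(-0.008), 10), (np.float64(-0.004), 7), (np.float64(0.0), 13), (np.float64(0.004), 9), (np.float64(0.008), 11), (np.float64(0.012), 7), (np.float64(0.02), 48), (np.float64(0.024), 26), (np.float64(0.028), 26), (np.float64(0.032), 30)]
lens y [-0.0157 -0.0134  0.0022] 774
stop y [0.1028 0.1062 0.1238] 86
```

>>> play_rows:
  series:
    - [[-0.01,0,-0.2,0,0,0,1],[-0.02,0,-0.6,0,0,0,1],[-0.03,0,-1.1,0,0,0,1],[-0.04,0,-1.6,0,0,0,1],[-0.04,0,-2.1,0,0,0,1],[-0.04,0,-2.6,0,0,0,1],[-0.04,0,-3.1,0,0,0,1],[-0.04,0,-3.6,0,0,0,1],[-0.04,0,-4.1,0,0,0,1],[-0.04,0,-4.6,0,0,0,1],[-0.04,0,-5.0,0,0,0,1],[-0.04,0,-5.3,0,0,0,1],[-0.04,0,-5.5,0,0,0,1],[-0.04,0,-5.6,0,0,0,1],[-0.04,0,-5.6,0,0,0,1],[-0.04,0,-5.6,0,0,0,1]]

```text
time_s: 7.73
eef_pos: [0.5037, 0.0999, 0.0521]
orientation: [-0.028, 0.704, 0.029, 0.71]
contact_force: [-0.4, 0.0, 18.2]
grip_width: 0.002
```

```bash
python3 car.py | grep -v turn | tail -2
```

```text
lens y [0.0393 0.0419 0.0575] 712
stop y [0.0638 0.1067 0.1238] 649
```

View pics/last.png

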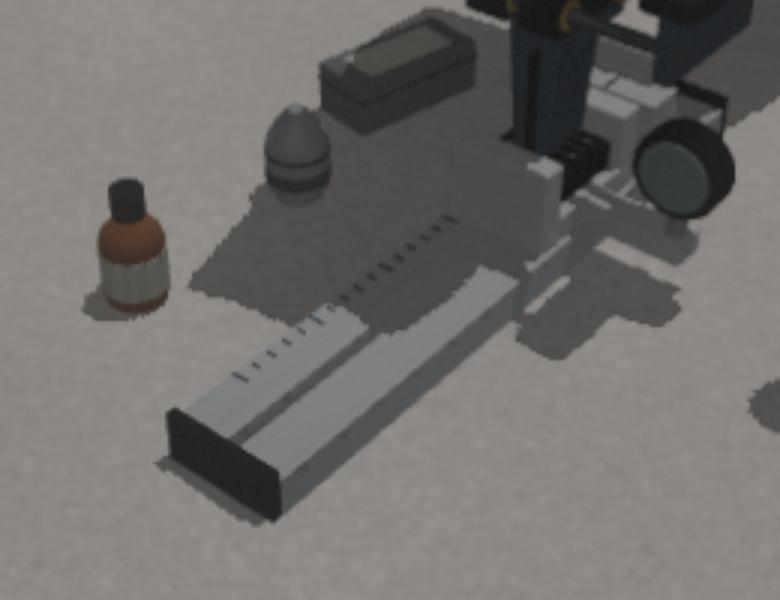

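The carriage (front cheek at about (612,105)) is near the stop block at (640,90). About 10 mm remain, and I'll creep in.

>>> play_rows:
  series:
    - [[0,0,-0.1,0,0,0,1],[0,0,-0.2,0,0,0,1],[0,0,-0.3,0,0,0,1],[0,0,-0.4,0,0,0,1],[0,0,-0.5,0,0,0,1],[0,0,-0.6,0,0,0,1],[0,0,-0.7,0,0,0,1],[0,0,-0.7,0,0,0,1],[0,0,-0.7,0,0,0,1]]

```text
time_s: 8.53
eef_pos: [0.497, 0.0994, 0.0521]
orientation: [-0.028, 0.703, 0.029, 0.71]
contact_force: [0.1, -0.0, 18.2]
grip_width: 0.002
```

>>> play_rows:
  series:
    - [[0,0,-0.06,0,0,0,1],[0,0,-0.12,0,0,0,1],[0,0,-0.18,0,0,0,1],[0,0,-0.2,0,0,0,1],[0,0,-0.2,0,0,0,1]]

```text
time_s: 8.95
eef_pos: [0.4952, 0.0992, 0.0521]
orientation: [-0.028, 0.703, 0.029, 0.71]
contact_force: [0.6, -0.7, 17.9]
grip_width: 0.008
```

>>> play_rows:
  series:
    - [[0,0,-0.05,0,0,0,1],[0,0,-0.1,0,0,0,1],[0,0,-0.15,0,0,0,1],[0,0,-0.15,0,0,0,1]]

```text
time_s: 9.28
eef_pos: [0.4936, 0.0991, 0.0521]
orientation: [-0.028, 0.703, 0.029, 0.71]
contact_force: [0.7, 0.3, 18.1]
grip_width: 0.002
```

```bash
python3 car.py | grep -v turn | tail -2
```

```text
lens y [0.0494 0.052  0.068 ] 717
stop y [0.0622 0.1027 0.1252] 605
```

>>> play_rows:
  series:
    - [[0,0,-0.05,0,0,0,1],[0,0,-0.1,0,0,0,1],[0,0,-0.15,0,0,0,1],[0,0,-0.15,0,0,0,1]]

```text
time_s: 9.67
eef_pos: [0.4933, 0.0991, 0.0522]
orientation: [-0.028, 0.702, 0.029, 0.711]
contact_force: [1.8, 0.6, 15.6]
grip_width: 0.005
```

>>> play_rows:
  series:
    - [[0,0,-0.05,0,0,0,1],[0,0,-0.1,0,0,0,1],[0,0,-0.15,0,0,0,1],[0,0,-0.15,0,0,0,1]]

```text
time_s: 10.0
eef_pos: [0.4932, 0.0991, 0.0522]
orientation: [-0.028, 0.701, 0.029, 0.712]
contact_force: [5.5, 0.4, 12.6]
grip_width: 0.005
```

```bash
python3 car.py | grep -v turn | tail -2
```

```text
lens y [0.0498 0.0521 0.0675] 709
stop y [0.0621 0.1019 0.1248] 595
```

View pics/last.png

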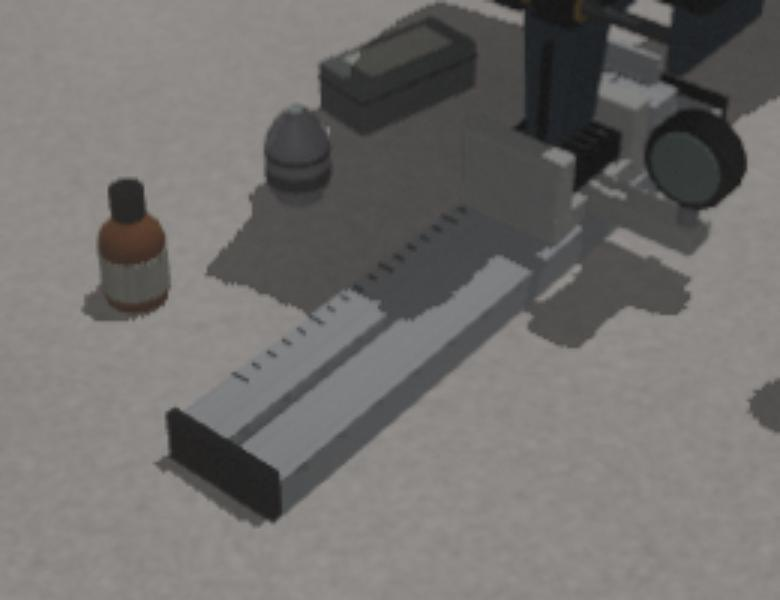

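Contact is confirmed: the lateral force rose to 5.5 N, the lens stopped at y = 0.052, and the cheek sits against the stop at about (645,85). I'll relax most of the side push and then lift straight up.

>>> play_rows:
  series:
    - [[0,0,0.08,0,0,0,1],[0,0,0.15,0,0,0,1],[0,0,0.15,0,0,0,1],[-0.4,0,0.15,0,0,0,1],[-0.8,0,0.15,0,0,0,1],[-1.2,0,0.15,0,0,0,1],[-2,0,0.15,0,0,0,1],[-4,0,0.15,0,0,0,1],[-7,0,0.15,0,0,0,1],[-10,0,0.15,0,0,0,1],[-13,0,0.15,0,0,0,1],[-16,0,0.15,0,0,0,1],[-16,0,0.15,0,0,0,1]]

```text
time_s: 11.13
eef_pos: [0.4909, 0.0987, 0.2145]
orientation: [-0.028, 0.703, 0.029, 0.71]
contact_force: [0.4, 0.4, 0.5]
grip_width: 0.005
```

>>> play_rows:
  series:
    - [[0,4,0,0,0,0,1],[0,8,0,0,0,0,1],[0,12,0,0,0,0,1],[0,16,0,0,0,0,1],[0,20,0,0,0,0,1],[0,24,0,0,0,0,1],[0,28,0,0,0,0,1],[0,32,0,0,0,0,1],[0,32,0,0,0,0,1],[0,32,0,0,0,0,1],[0,32,0,0,0,0,1]]

```text
time_s: 12.05
eef_pos: [0.4616, 0.4162, 0.2077]
orientation: [-0.03, 0.707, 0.028, 0.706]
contact_force: [0.7, -0.2, 0.5]
grip_width: -0.0
```

```bash
python3 car.py | grep -v turn | tail -2
python3 - <<'E'
from h import *
p,d=vision.camera("top"); vv,uu=np.mgrid[120:400,200:330]; uv=np.c_[uu.ravel(),vv.ravel()]; O=np.array([.5548,.1038,0]); X=np.array([-.079,.9968,0])
for q,dp in(("init",np.load("top0.npz")["d"]),("now",d)):
    dd=dp[uv[:,1],uv[:,0]]; P=pts("top",uv[dd>0],depth=dd[dd>0]); L=np.c_[(P-O)@X,(P-O)@E2,P[:,2]]; n=abs(L[:,0])<.026
    c=L[n&(L[:,2]>.063)&(L[:,2]<.072),1]; print(q,"cheeks",np.percentile(c,[2,98]).round(4),"plate",np.median(L[n&(L[:,2]>.0735),1]).round(4))
    m=np.mean(np.percentile(c,[2,98])); k=n&(abs(L[:,1]-m)<.022); print("key z",np.percentile(L[k,2],[20,50,80]).round(4))
i=np.hstack([np.load("top0.npz")["p"][110:400,110:400],p[110:400,110:400]]); cv2.imwrite("pics/end.png",cv2.resize(i,None,fx=1.37,fy=1.37))
E
```

```text
lens y [0.0497 0.0521 0.0676] 709
stop y [0.062  0.092  0.1244] 1087
init cheeks [-0.1401  0.1134] plate 0.1206
key z [0.0187 0.0204 0.0217]
now cheeks [0.0182 0.1132] plate 0.1206
key z [0.057  0.0586 0.0599]
```

View pics/end.png

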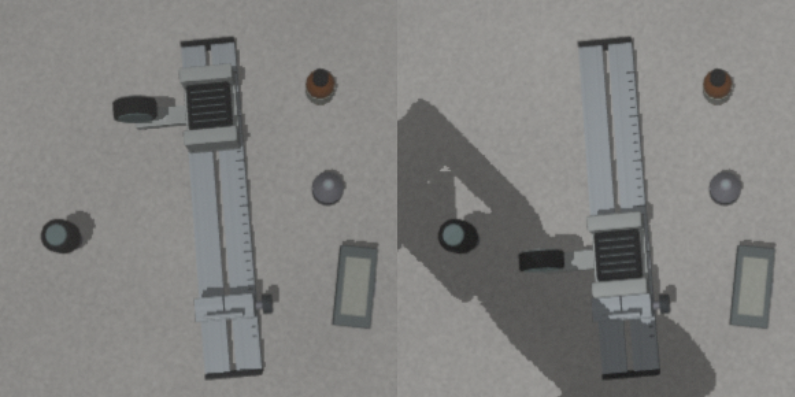

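The before and after views show the carriage against the stop, the plate unmoved at y = 0.1206, the key up at 58.6 mm and the loose items where they stood. I'm handing the job in.

```bash
python3 -c "
from bench import ticket; print(ticket.hand_in())"
```

```text
the job is handed in; nothing more can be done
None
```

The carriage is resting against the index stop with its key up, and I handed the job in. That was at about 12 s on the robot clock, with the arm clear of everything.

- **Press and push:** I pressed the key fully down with the closed fingertips (12.6–18.9 N down). The carriage then slid about 158 mm with the key held down all the way, carried by the fingertips on the key.
- **Contact with the stop:** at the stop the side force rose to about 5.5 N and the carriage moved no further. I eased most of that side push off before lifting straight up, so the key sprang up and the brake took hold.
- **Last checks:**
  - The lens reads the same position before and after release (0.0521 m along the rail).
  - The key face is at 58.6 mm, which is its up height.
  - The stop's index plate is unmoved (0.1206 m before and after).
  - By eye, the loose items stand where they did in the first picture.
- **Checks that failed or were weak:**
  - My first mid-push check from the top camera failed because the arm blocked the view, so I used the scene camera instead.
  - After the first 29 mm of push the lens reading was 1.2 mm short of the tool's travel; after that they agreed to within about 0.3 mm.
  - The scene camera's stop reading drifted because the carriage came into its window, so I relied on the plate reading from the top view.

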